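Lock the sample trays with the carrying rod

TASK

Take the long locking rod out of the wooden rest and thread it, upright, down through the lugs of the three sample trays and fully home into the foot socket of the carrier, then let go. The trays are loose on their runners, so their lugs do not line up: feel gently for each hole and bring the trays into line with the rod alone, never forcing it and not touching the trays with the gripper. Leave the short rod in the rest, and the jars, beaker, pen and spoon where they are.

Things in the scene. Friction and masses are not known exactly. Their poses are not given: they have to be found in the camera images.
- rod_grip (a point): Long locking rod: point on its axis 155 mm above its lower end, in the head. Steel shaft, 12 mm diameter, 130 mm long, last 6 mm tapered to 10 mm, under a square black head 24 x 24 x 40 mm (130 to 170 mm up); 120 to 195 g. z up the rod, x and y square to the head's sides. Starts upright, 42 mm deep in one bore of the rest; its head stands 45 mm higher than the short rod's.
- rod_tip (a point): Centre of the lower end of the long locking rod; z points up the rod.
- rest: Wooden rod rest, 170 x 56 x 50 mm, fixed; origin under its centre, long side along x. Two bores, 14.5 mm in diameter, floor 8 mm above the bench, at x = -45 and +45 mm, hold the long and the short rod (either way round).
- carrier: Aluminium tray carrier, fixed, 250 x 136 mm, cheeks 130 mm high; origin on the bench; its x points along the tray runners, to the column of lugs. Three white trays one over another, each with a steel lug (34 mm wide, 8 mm thick) at the +x end with an upright 14 mm hole, chamfered 1 mm. Lug upper faces: 61, 96, 131 mm above the bench (low, mid, top). The lugs' holes are all at carrier y = 0.
- top_lug (a point): Hole centre of the top tray's lug, at its upper face; moves with that tray. Mid and low holes are not reported. Each tray slides only along carrier x, at most 12 mm either way of where its hole is over the socket; starts up to 10 mm off, each by its own amount. A tray stays where left; 1 to 3 N pushes it, and a rod in its lug carries it along.
- socket (a point): Mouth centre of the foot socket under the lugs, fixed: steel block 44 x 44 mm, upper face 35 mm above the bench, at carrier x = 110 mm, y = 0. Bore 14 mm diameter, 25 mm deep, flat floor. Rod fully home: lower end on that floor, head's underside 9 mm above the top lug.
- short_rod_mid (a point): Centre of the short rod's head, 105 mm above its lower end (shaft 12 mm diameter, 85 mm long; same head as the long rod). Leave it standing in the rest.
- sample_jar: Sample jar with white lid, 44 mm diameter, 55 mm high; origin under its middle. Leave it alone.
- powder_jar: Amber glass jar with white lid, 52 mm diameter, 70 mm high; origin under its middle. Leave it alone.
- beaker: Glass beaker, 70 mm diameter, 90 mm high; origin under its middle. Leave it alone.
- marker: Black marker pen, lying, 16 mm thick, 125 mm long; origin under its middle. Leave it alone.
- scoop: Steel sample spoon, lying; origin under its middle. Leave it alone.
Not all that is in view belongs to the job. Leave any red or turquoise look-alike of the part that bears rod_grip alone.

How it is judged (in metres and radians):
On the way, in this order (a step that is already met when the one before it is completed fails the run):
1. the rod is through the top lug (horizontal distance between rod_tip and top_lug below 0.006 m and z of rod_tip in the frame of top_lug below -0.012 m and z of rod_tip in the frame of socket above 0.02 m), for 0.1 s.
2. the rod is fully home in the foot socket (horizontal distance between rod_tip and socket below 0.004 m and z of rod_tip in the frame of socket below -0.02 m), for 0.2 s.
At the end, for the whole second after the job is handed in: The long rod stands upright (within 0.06 rad) through all lugs with its lower end within 5 mm of the foot socket's floor and 4 mm of its axis, the top lug's hole is within 5 mm of the socket's axis, and the rod is released (all of step 2 and horizontal distance between top_lug and socket below 0.005 m and angle between rod_grip's own z axis and vertical below 0.06 rad and contact force between the fingers and anything else below 0.1 N); the robot touches nothing.
It fails at once if the rod is forced: more than 40 N between it and the carrier with its trays (contact force between lock_rod and carrier above 40 N).
It fails at once if the gripper or arm pushes the carrier or its trays (contact force between any of the fingers, the arm and carrier above 5 N).
It fails at once if the short rod is taken out or tipped (distance of short_rod_mid from where it was at the start of the episode above 0.012 m).
It fails at once if a bystander (jar, beaker, pen or spoon) is shifted more than 30 mm (distance of any of sample_jar, powder_jar, beaker, marker, scoop from where it was at the start of the episode above 0.03 m).
It also fails if it takes over 72 s, if anything falls off the work surface, if the arm or the gripper's body presses on something with over 40 N, if the wrist force passes 120 N, or if a joint passes its speed limit or range.

ROBOT

A 6-joint arm with a two-finger parallel gripper is mounted at the origin on the work surface. World frame = base frame: x ahead of the robot, y to its left, z up, the work surface at z = 0. Lengths are in m, angles in degrees, forces in N, time in s.
With the tool pointing down it reaches from about 0.275 to 0.875 m from the base axis. Payload 12.5 kg.
Tool frame: the origin (TCP) lies at the very end of the fingers, on their centre line; the grasp point (between the pads) lies 19 mm behind it; z points along the fingers, y is the line along which they close (so a half turn about z gives the same grasp; the last joint's range is limited). The gripper opens to 85 mm and grips with 20 to 120 N. Pads are 22 mm wide; open, the fingers measure 114 mm over their backs; the gripper's body (76 mm by 85 mm) begins 54 mm behind the grasp point. The pads swing forward as they close: fully open they stand 13 mm farther back than shut.
Start: joints at [-77.842, 20.094, 94.641, -0, 65.266, -4.847], TCP at [0.161, -0.526, 0.231] pointing down, gripper open.
Joint ranges: [-157.81, 157.81], [-45, 120.19], [0.68, 151.7], [-89.99, 269.99], [4.06, 180], [-164.3, 164.3]. Speed limits (degrees/s): [127.2, 127.2, 159.86, 180, 180, 180].

INTERFACE

Orientations are given as a 3x3 rotation matrix whose columns are the frame's x, y, z axes.
In Python, from station import bot gives the robot as it stands. Calls block until the motion is done:
- bot.goto(position, orientation): joint-space move of the TCP to a pose.
- bot.movel(position, rate=0.15, ori=None, threshold=None): straight line of the TCP; ori=None keeps the orientation; rate is the mean speed in m/s. With threshold (N) it stops when the force on the tool has changed by that much, and returns True; else False.
- bot.movej(angles): joint-space move.
- bot.grip(opening, force=None): finger opening in m; force is the grip in N (None keeps the last); returns when the fingers have stopped.
- bot.dwell(seconds).
- bot.solve_ik(position, orientation): joint angles nearest the present ones, or None.
- bot.get_state(): the state.
- bot.capture(name): name is "side" or "top"; returns a dict with "image" (384x512x3 uint8, red, green, blue), "range_z" (384x512 float32, m along the optical axis (not along the pixel's ray), 0 where there is no reading), "fovy" (degrees; the focal length in pixels is half the picture's height over the tangent of half this angle, whatever the lens; pixels are square), "cx", "cy" (the principal point, pixels), "distortion" ([k1, k2, p1, p2, k3] as OpenCV has them; the pictures are not rectified), "origin" and "orientation" of the camera in the world. Camera axes: x right, y down, z forward; pixel columns grow to the right and rows downward; lengths in m; the calibration is good to about 2 mm. A picture is of the moment at which its call begins.
A pose or a line that the arm cannot do raises bot.IKError and nothing moves.
- bot.close_job(): hands the job in; it is judged then, once.
The state is a dict: "clock": time; "joint_positions": joint angles; "joint_vel": joint speeds; "joint_efforts": joint torques, N m; "eef_pos": TCP position; "ee_rot": TCP orientation; "force": force on the tool from outside, world axes, zero at the start; "torque": the same for the moment, N m; "opening": finger opening in m; "grip_force": force on a finger pad.
Only numpy, scipy, OpenCV 4.12 (cv2) and the standard library are available. Lean on these libraries where they do the work, as an engineer would, in place of code of your own. Each camera call takes 0.05 s, during which the arm holds its last target. There are 200 camera calls.

## Working session

There is one attempt and no reset: what is moved stays moved. The work goes in short steps, each a Python script; the robot and the scene stay as the last script left them, time stands still between calls to the robot, and variables do not carry over. Pictures are saved under pics/ and viewed, at most 10 in all, crops included, and the job is handed in when it is done.

```bash
ls; mkdir -p pics; python3 - <<'E'
from station import bot
import cv2,pickle
for n in("side","top"):
    c=bot.capture(n); pickle.dump(c,open(n+"0.pkl","wb"))
    cv2.imwrite(f"pics/{n}0.png",c["image"][:,:,::-1])
    print(n,c["fovy"],c["cx"],c["cy"],c["distortion"],c["origin"],c["orientation"])
print(bot.get_state())
E
```

```text
pics
side 55.993668822498755 254.43254550635717 193.014052347563 [-0.02022153  0.          0.          0.          0.        ] [-0.09413383  0.62675654  0.72986842] [[-0.68477881 -0.41480442  0.59917884]
 [-0.72874213  0.39382263 -0.56021304]
 [-0.00359134 -0.82026888 -0.57196684]]
top 47.427224543942245 260.01424058521854 191.9574377495539 [-0.11406106  0.          0.          0.          0.        ] [0.38602316 0.03092515 1.16028285] [[-0.02285198 -0.98910855  0.14540309]
 [-0.99966584  0.02084956 -0.01528074]
 [ 0.01208272 -0.1457037  -0.98925449]]
{'clock': 0.1, 'joint_positions': array([-7.78434491e+01,  2.01228852e+01,  9.46736198e+01,  2.53202010e-04,
        6.52669058e+01, -4.84759578e+00]), 'joint_vel': array([-0.03317991, -0.05034097, -0.11949044, -0.09906301, -0.05917125,
        0.03666493]), 'joint_efforts': array([ 1.47519335e-03, -5.06830716e+01, -2.91875446e+01, -8.84955716e-05,
        2.59191977e-03,  1.93192432e-05]), 'eef_pos': array([ 0.16079949, -0.52564716,  0.2307944 ]), 'ee_rot': array([[ 9.56284146e-01,  2.92439018e-01, -2.29134914e-04],
       [ 2.92439092e-01, -9.56283538e-01,  1.08275600e-03],
       [ 9.75221546e-05, -1.10243040e-03, -9.99999388e-01]]), 'force': array([-0.72313001, -0.07567048, -0.06083793]), 'torque': array([-0.01924293,  0.01959149, -0.01401534]), 'grip_force': 0.0, 'opening': 0.08554519380686815}
```

View pics/side0.png

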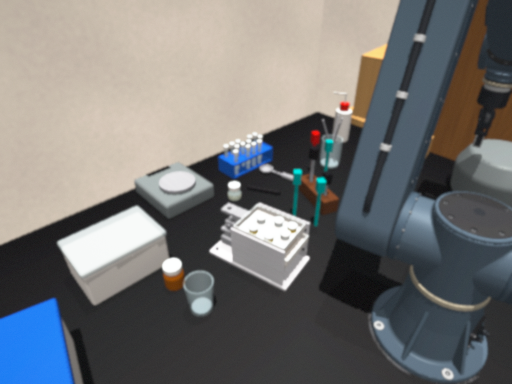

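View pics/top0.png

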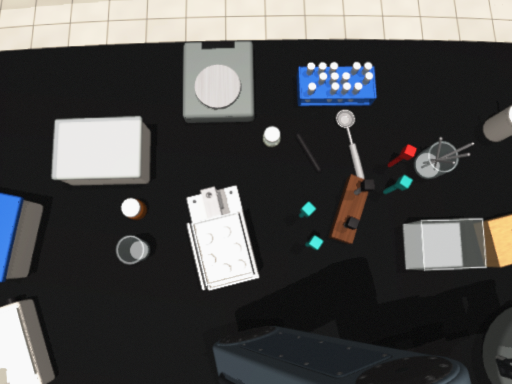

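The side view shows the carrier at about (265,245), the rest at (320,190), and turquoise and red look-alikes around it. The top view shows the lugs at about (213,200) and the rest with two black heads at (368,185) and (352,223). I'll enlarge both areas.

```bash
python3 - <<'E'
import cv2,numpy as np
t=cv2.imread("pics/top0.png");s=cv2.imread("pics/side0.png")
r=lambda i,k:cv2.resize(i,None,fx=k,fy=k,interpolation=cv2.INTER_CUBIC)
a=r(t[170:300,180:265],4.6);b=r(t[165:250,325:385],6.6)
h=598;f=lambda i:cv2.copyMakeBorder(i,0,h-i.shape[0],0,0,cv2.BORDER_CONSTANT)
cv2.imwrite("pics/tc.png",np.hstack([f(a),f(b)]))
c=r(s[195:290,205:315],3.6);d=r(s[120:215,285:355],5.6)
d=d[:598];c=c
cv2.imwrite("pics/sc.png",np.hstack([f(c),f(d)]))
for p in("tc","sc"):print(cv2.imread(f"pics/{p}.png").shape)
E
```

```text
(598, 787, 3)
(598, 788, 3)
```

View pics/tc.png

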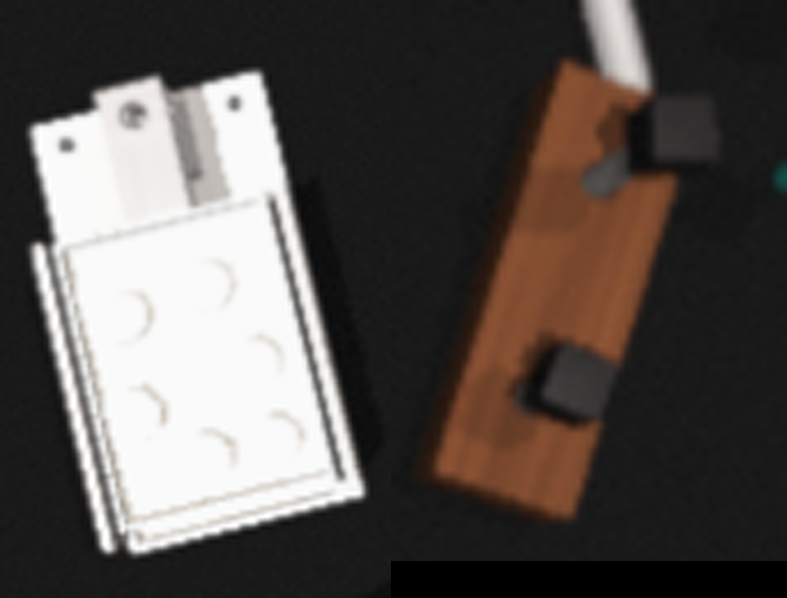

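View pics/sc.png

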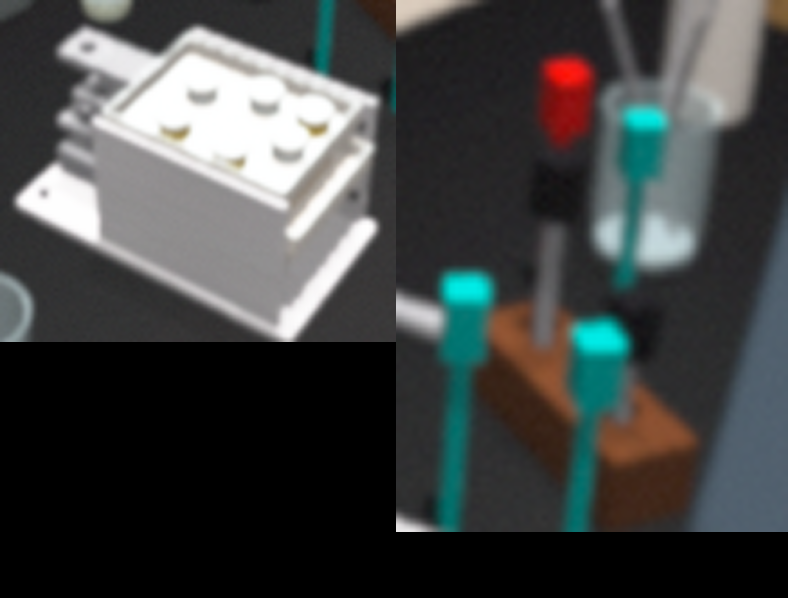

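Crop readings: the long rod's head top is at top px (370,185) and side px (313.4,154). The short rod's head is at top px (353.6,223). The top lug hole is at top px (208.9,195) and side px (229.4,208). Next I turn these into positions.

```bash
cat > geo.py <<'E'
import pickle,numpy as np,cv2
C={n:pickle.load(open(n+"0.pkl","rb")) for n in("side","top")}
def K(c):
    f=192/np.tan(np.radians(c["fovy"])/2); return np.array([[f,0,c["cx"]],[0,f,c["cy"]],[0,0,1]])
def ray(n,p):
    c=C[n]; u=cv2.undistortPoints(np.array([[p]],float),K(c),np.array(c["distortion"]))[0,0]
    return np.array(c["origin"]),np.array(c["orientation"])@np.array([u[0],u[1],1])
def atz(n,p,z):
    o,d=ray(n,p); return o+d*(z-o[2])/d[2]
def tri(pt,ps):
    o1,d1=ray("top",pt);o2,d2=ray("side",ps)
    s=np.linalg.lstsq(np.c_[d1,-d2],o2-o1,rcond=None)[0]
    a,b=o1+d1*s[0],o2+d2*s[1]; return (a+b)/2,np.linalg.norm(a-b)
def proj(n,P):
    c=C[n];R=np.array(c["orientation"]).T
    return cv2.projectPoints(np.atleast_2d(P).astype(float),cv2.Rodrigues(R)[0],-R@np.array(c["origin"]),K(c),np.array(c["distortion"]))[0][:,0]
def deproj(n):
    c=C[n];v,u=np.mgrid[:384,:512];z=c["range_z"]
    q=cv2.undistortPoints(np.stack([u,v],-1).reshape(-1,1,2).astype(float),K(c),np.array(c["distortion"]))[:,0].reshape(384,512,2)
    return np.stack([q[...,0],q[...,1],np.ones_like(z)],-1)*z[...,None]@np.array(c["orientation"]).T+np.array(c["origin"])
tl=lambda x,y:(x/4.6+180-.5+.5/4.6,y/4.6+170-.5+.5/4.6)
tr=lambda x,y:((x-391)/6.6+325-.4,y/6.6+165-.4)
sl=lambda x,y:(x/3.6+205-.4,y/3.6+195-.4)
sr=lambda x,y:((x-396)/5.6+285-.4,y/5.6+120-.4)
E
python3 - <<'E'
from geo import *
np.set_printoptions(precision=4,suppress=True)
print("lughole",tri(tl(133,115),sl(88,47)),atz("top",tl(133,115),.131),atz("side",sl(88,47),.131))
print("longhead",tri(tr(688,132),sr(558,165)),atz("top",tr(688,132),.178))
print("shorthead",tri(tr(580,383),sr(636,305)),atz("top",tr(580,383),.133))
print("long foot at rest top",atz("top",tr(603,180),.05),atz("side",sr(544,345),.05))
print("platecorner",tri(tl(32,125),sl(18,203)),[atz("top",tl(*p),.005) for p in((32,125),(262,72),(67,145),(235,103))])
print("side plate",[atz("side",sl(*p),.005) for p in((18,203),(285,335),(375,228))])
print("rest corners",[atz("top",tr(*p),.05) for p in((570,60),(575,520),(440,478))])
P=deproj("top")
# plate/lug/cheek height levels
for n,p in(("lug",(133,170)),("plate",(60,170)),("cheekL",(42,260)),("tray",(200,400)),("socket",(215,160)),("plateholeR",(250,100)),("head",None)):
    q=tl(*p) if p else tr(688,132); u,v=map(round,q); print(n,P[v,u])
print("shorthd",P[223,353])
E
```

```text
lughole (array([0.5332, 0.1373, 0.1286]), np.float64(0.0017201038322480712)) [0.5335 0.1376 0.131 ] [0.53   0.1387 0.131 ]
longhead (array([ 0.5445, -0.239 ,  0.1678]), np.float64(0.0017325164980315803)) [ 0.5422 -0.2368  0.178 ]
shorthead (array([ 0.4589, -0.207 ,  0.1233]), np.float64(0.0015416331058703287)) [ 0.4589 -0.2043  0.133 ]
long foot at rest top [ 0.5442 -0.2366  0.05  ] [ 0.5355 -0.2296  0.05  ]
platecorner (array([0.5456, 0.2082, 0.0034]), np.float64(0.004236160559956116)) [array([0.5469, 0.2095, 0.005 ]), array([0.5753, 0.0754, 0.005 ]), array([0.5348, 0.1891, 0.005 ]), array([0.5574, 0.0914, 0.005 ])]
side plate [array([0.5424, 0.2079, 0.005 ]), array([0.3059, 0.1517, 0.005 ]), array([0.33  , 0.0237, 0.005 ])]
rest corners [array([ 0.5923, -0.2261,  0.05  ]), array([ 0.4119, -0.2187,  0.05  ]), array([ 0.4294, -0.1668,  0.05  ])]
lug [0.504  0.1368 0.1295]
plate [0.5184 0.1914 0.0111]
cheekL [0.4596 0.184  0.1329]
tray [0.3857 0.106  0.1169]
socket [0.5248 0.104  0.0095]
plateholeR [0.5595 0.0824 0.0076]
head [ 0.5408 -0.2369  0.1806]
shorthd [ 0.458  -0.2037  0.1328]
```

```bash
python3 - <<'E'
from geo import *
np.set_printoptions(precision=4,suppress=True)
t=cv2.imread("pics/top0.png");s=cv2.imread("pics/side0.png")
def cr(i,u,v,w,h,k): return np.clip(cv2.resize(i[v:v+h,u:u+w],None,fx=k,fy=k,interpolation=cv2.INTER_CUBIC).astype(float)*2.2,0,255).astype('uint8')
a=cr(t,356,172,30,28,13);b=cr(s,300,126,30,44,13)
h=max(a.shape[0],b.shape[0]);f=lambda i:cv2.copyMakeBorder(i,0,h-i.shape[0],0,0,cv2.BORDER_CONSTANT)
cv2.imwrite("pics/hd.png",np.hstack([f(a),f(b)]))
for n,p,q in(("red",(410,150),(315,134)),("turq",(405,182),(329,144)),("t1",(309,209),(297.5,173)),("t2",(316,242),(320,182))):
    print(n,tri(p,q))
P=deproj("top")
m=P[175:196,360:380]; k=m[...,2]>.165; print(k.astype(int)); print(m[k].mean(0))
print(cv2.minAreaRect((m[k][:,:2]*1000).astype(np.float32)))
E
```

```text
red (array([ 0.6267, -0.347 ,  0.158 ]), np.float64(0.001859834167710379))
turq (array([ 0.5504, -0.3307,  0.1518]), np.float64(0.0012641918867538912))
t1 (array([ 0.4908, -0.0968,  0.1598]), np.float64(0.0005037749583082119))
t2 (array([ 0.4151, -0.11  ,  0.1575]), np.float64(0.0006935308248582779))
[[0 0 0 0 0 0 0 0 0 0 0 0 0 0 0 0 0 0 0 0]
 [0 0 0 0 0 0 0 0 0 0 0 0 0 0 0 0 0 0 0 0]
 [0 0 0 0 0 0 0 0 0 0 0 0 0 0 0 0 0 0 0 0]
 [0 0 0 0 0 0 0 0 0 0 0 0 0 0 0 0 0 0 0 0]
 [0 0 0 0 0 0 0 0 0 0 0 0 0 0 0 0 0 0 0 0]
 [0 0 0 0 1 1 1 1 1 1 1 1 1 1 1 0 0 0 0 0]
 [0 0 0 1 1 1 1 1 1 1 1 1 1 1 1 0 0 0 0 0]
 [0 0 0 1 1 1 1 1 1 1 1 1 1 1 1 0 0 0 0 0]
 [0 0 0 1 1 1 1 1 1 1 1 1 1 1 1 0 0 0 0 0]
 [0 0 0 1 1 1 1 1 1 1 1 1 1 1 1 0 0 0 0 0]
 [0 0 0 1 1 1 1 1 1 1 1 1 1 1 1 0 0 0 0 0]
 [0 0 0 1 1 1 1 1 1 1 1 1 1 1 1 0 0 0 0 0]
 [0 0 0 1 1 1 1 1 1 1 1 1 1 1 1 0 0 0 0 0]
 [0 0 0 1 1 1 1 1 1 1 1 1 1 1 1 0 0 0 0 0]
 [0 0 0 0 1 1 1 1 1 1 1 1 1 0 0 0 0 0 0 0]
 [0 0 0 0 0 0 0 0 0 0 0 0 0 0 0 0 0 0 0 0]
 [0 0 0 0 0 0 0 0 0 0 0 0 0 0 0 0 0 0 0 0]
 [0 0 0 0 0 0 0 0 0 0 0 0 0 0 0 0 0 0 0 0]
 [0 0 0 0 0 0 0 0 0 0 0 0 0 0 0 0 0 0 0 0]
 [0 0 0 0 0 0 0 0 0 0 0 0 0 0 0 0 0 0 0 0]
 [0 0 0 0 0 0 0 0 0 0 0 0 0 0 0 0 0 0 0 0]]
[ 0.5429 -0.2346  0.1768]
((542.905029296875, -235.5749969482422), (24.821041107177734, 21.167375564575195), 88.20671081542969)
```

View pics/hd.png

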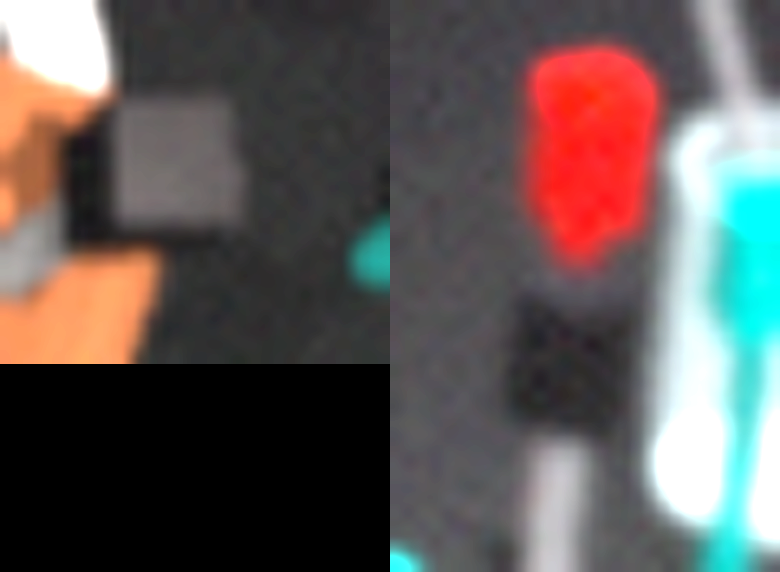

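The enlarged head top face is centred at top px (369.2,183.7), with its sides nearly along the image axes, so its yaw is close to world. That puts the rod at about (0.544, -0.236), and the tri-height and rest geometry agree. The carrier's yaw is about 12° and the socket is at about (0.547, 0.139). I'm going for the grasp now.

```bash
python3 - <<'E'
from station import bot
import numpy as np
np.set_printoptions(precision=4,suppress=True)
for s in(1,-1):
    R=np.array([[0,s,0],[s,0,0],[0,0,-1.]])
    for p in((.544,-.236,.26),(.545,.139,.30)): print(s,p,bot.solve_ik(p,R))
c=[]
for s in(1,-1):
    R=np.array([[0,s,0],[s,0,0],[0,0,-1.]]); q=bot.solve_ik((.544,-.236,.26),R); q2=bot.solve_ik((.545,.139,.3),R)
    if q is not None and q2 is not None: c.append((max(abs(q[5]),abs(q2[5])),s))
s=min(c)[1];R=np.array([[0,s,0],[s,0,0],[0,0,-1.]]);np.save("R.npy",R)
bot.goto((.544,-.236,.26),R)
bot.grip(.055,60)
print(bot.movel((.544,-.236,.145),.08,threshold=6))
a=bot.get_state();print(a['clock'],a['eef_pos'],a['force'])
bot.grip(.0,60)
a=bot.get_state();print(a['opening'],a['grip_force'],a['eef_pos'],a['force'],a['torque'])
E
```

```text
1 (0.544, -0.236, 0.26) [-27.9499  23.0717  86.0867  -0.      70.8416 -27.9499]
1 (0.545, 0.139, 0.3) [ 9.5657 17.9264 87.7447 -0.     74.329   9.5657]
-1 (0.544, -0.236, 0.26) [-27.9499  23.0717  86.0867  -0.      70.8416 152.0501]
-1 (0.545, 0.139, 0.3) None
False
3.85 [ 0.5442 -0.2361  0.1455] [-0.6275 -0.0423  0.2873]
0.02298687218015843 58.8326632976532 [ 0.5439 -0.2361  0.1454] [-2.0976 -1.1308  5.9159] [0.0634 0.7505 0.0209]
```

```bash
python3 - <<'E'
from station import bot
import numpy as np,cv2,pickle
np.set_printoptions(precision=4,suppress=True)
bot.movel((.544,-.236,.34),.12)
a=bot.get_state();print(a['opening'],a['force'],a['torque'])
bot.movel((.5335,.1376,.34),.2)
bot.movel((.5335,.1376,.287),.1)
bot.dwell(.3)
a=bot.get_state();print(a['clock'],a['opening'],a['eef_pos'],a['force'],a['torque'])
for n in("side","top"):
    c=bot.capture(n); pickle.dump(c,open(n+"1.pkl","wb")); cv2.imwrite(f"pics/{n}1.png",c["image"][:,:,::-1])
s=cv2.imread("pics/side1.png")[130:255,190:290]; t=cv2.imread("pics/top1.png")[170:260,170:250]
r=lambda i,k:cv2.resize(i,None,fx=k,fy=k,interpolation=cv2.INTER_CUBIC)
a=r(s,4.5);b=r(t,4.3);h=590;f=lambda i:cv2.copyMakeBorder(i,0,h-i.shape[0],0,0,cv2.BORDER_CONSTANT)
o=np.hstack([f(a),f(b)]);print(o.shape);cv2.imwrite("pics/c1.png",o)
E
```

```text
0.023563304560214104 [ 0.413  -0.4353 -1.1484] [-0.0114 -0.0552  0.0051]
9.0083 0.02330515819161834 [0.5336 0.1377 0.2874] [ 0.4683  0.1132 -0.5459] [-0.0153  0.0217  0.0356]
(590, 794, 3)
```

View pics/c1.png

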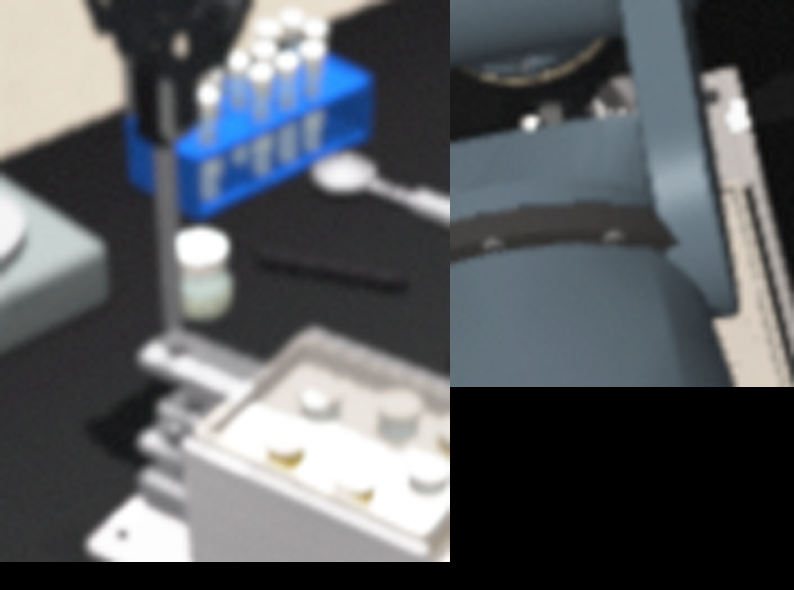

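The tip in the side view is at crop (173,333), or px (228.0,203.6). The hole is at px (229.0,207.4), just below and to the right. The top view is covered by the arm. I'll work out the relative offset.

```bash
python3 - <<'E'
from geo import *
np.set_printoptions(precision=4,suppress=True)
print(atz("side",(229,207.4),.131), atz("side",(228,203.6),.151))
for X in((.5336,.1377,.151),(.5336,.1377,.27),(.5335,.1376,.131)): print(proj("side",X))
top=lambda x,y:(190+x/4.5-.4,130+y/4.5-.4)
print(top(165,150),top(173,333))
E
```

```text
[0.531  0.1381 0.131 ] [0.525  0.1455 0.151 ]
[[228.1614 201.0515]]
[[226.0384 163.0535]]
[[228.5421 206.9275]]
(226.26666666666665, 162.93333333333334) (228.04444444444445, 203.6)
```

```bash
cat > feel.py <<'E'
from station import bot
import numpy as np
np.set_printoptions(precision=4,suppress=True)
ex=np.array([np.cos(np.radians(12)),np.sin(np.radians(12))]);ey=np.array([-ex[1],ex[0]])
def rep(tag=""):
    a=bot.get_state();f=a['force'];p=a['eef_pos']
    print(tag,round(a['clock'],2),p,"f car",f[:2]@ex,f[:2]@ey,f[2]);return p
def search(c,ztop,zgoal,offs,thr=3.,rate=.03,lift=.0015):
    """probe down at c+offs (carrier mm) until zgoal is reached; ztop = TCP z to hop at"""
    for dx,dy in offs:
        xy=np.array(c)+ (dx*ex+dy*ey)/1000
        z=bot.get_state()['eef_pos'][2]
        bot.movel((*xy,z),.04)
        if not bot.movel((*xy,zgoal),rate,threshold=thr): rep(f"IN {dx},{dy}");return xy
        p=rep(f"hit {dx},{dy}")
        bot.movel((p[0],p[1],p[2]+lift),.03)
    return None
E
python3 - <<'E'
from feel import *
bot.movel((.533,.137,.275),.06); rep()
print(search((.533,.137),0,.253,[(0,0),(1.5,0),(-1.5,0)]))
rep()
E
```

```text
9.46 [0.5328 0.1369 0.2744] f car -0.04332803060717513 0.8408702694411694 -1.7684318579678726
IN 0,0 10.57 [0.5331 0.137  0.2532] f car 0.40114462323895017 1.1797001486446808 -1.3684245762137162
[0.533 0.137]
 10.57 [0.5331 0.137  0.2532] f car 0.40114462323895017 1.1797001486446808 -1.3684245762137162
```

```bash
python3 - <<'E'
from feel import *
bot.movel((.533,.137,.246),.03,threshold=3);rep(); bot.dwell(.15)
from geo import *
# top lug +x+y corner, from side px crop (138,352)
top=lambda x,y:(190+x/4.5-.4,130+y/4.5-.4)
inv=lambda p:((p[0]+.4-190)*4.5,(p[1]+.4-130)*4.5)
P0=atz("side",top(138,352),.131);print(P0,(P0[:2]-[.5335,.1376])@ex,(P0[:2]-[.5335,.1376])@ey)
for z in(.096,.061,.035):
    for d in(0,6,12,18): 
        P=np.r_[P0[:2]+ex*d/1000,z];print(z,d,inv(proj("side",P)[0]))
im=cv2.imread("pics/side1.png")[195:250,212:245]
cv2.imwrite("pics/lug.png",np.clip(cv2.resize(im,None,fx=10,fy=10,interpolation=cv2.INTER_CUBIC)*1.0,0,255))
E
```

```text
10.96 [0.5329 0.137  0.2458] f car 1.0004969984013508 0.700058863209081 -1.8165477962295016
[0.546  0.1567 0.131 ] 0.016182263942326226 0.016061101929851596
0.096 0 (np.float64(141.25942797073805), np.float64(396.88346877557564))
0.096 6 (np.float64(133.77058639032353), np.float64(393.4529060008982))
0.096 12 (np.float64(126.32366780936226), np.float64(390.0413615373646))
0.096 18 (np.float64(118.9183439996167), np.float64(386.64868810850237))
0.061 0 (np.float64(144.3960727355883), np.float64(440.0122742093358))
0.061 6 (np.float64(137.044049058008), np.float64(436.530689556166))
0.061 12 (np.float64(129.73234386626265), np.float64(433.0679720379286))
0.061 18 (np.float64(122.460648263142), np.float64(429.62397904306954))
0.035 0 (np.float64(146.6505613968592), np.float64(470.97286080508655))
0.035 6 (np.float64(139.3971191682583), np.float64(467.4577527067241))
0.035 12 (np.float64(132.18286026267018), np.float64(463.96138040322637))
0.035 18 (np.float64(125.00748920700262), np.float64(460.4836047558909))[ WARN:0@0.029] global loadsave.cpp:1063 imwrite_ Unsupported depth image for selected encoder is fallbacked to CV_8U.
```

View pics/lug.png

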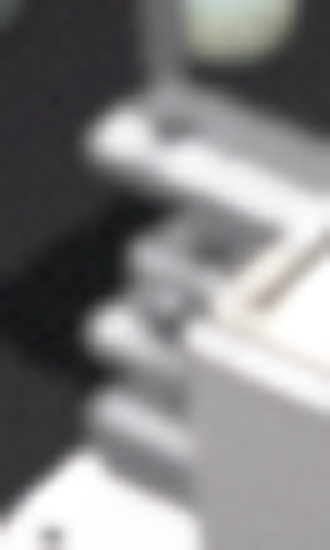

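The rod has passed through the top lug. The enlarged lug corners are at (88,140) for top, (130,250) for mid, (85,330) for low and (90,405) for the socket block. Relative to the top hole, mid is about -13 mm, low about +6 mm and the socket about -3.5 mm. This fits the ±10 mm limits and means the plate-based estimate was wrong. I'll feel for the mid hole near -13.

```bash
python3 - <<'E'
from feel import *
c=np.array([.533,.137])
x=search(c,0,.216,[(-12.5,0),(-11,0),(-13.5,0),(-9.5,0),(-14.5,0)],thr=3.5)
print(x)
rep()
E
```

```text
IN -12.5,0 12.72 [0.5209 0.1344 0.2162] f car 0.42614043612251234 0.6611928870228119 -1.5034903513295024
[0.5208 0.1344]
 12.72 [0.5209 0.1344 0.2162] f car 0.42614043612251234 0.6611928870228119 -1.5034903513295024
```

```bash
python3 - <<'E'
from feel import *
c=np.array([.533,.137])
bot.movel((*(c+ex*.000),.208),.04); rep("mid carry")
x=search(c,0,.181,[(5.5,0),(7,0),(4,0),(8,0),(2.5,0)],thr=3.5)
print(x); rep()
E
```

```text
mid carry 13.25 [0.5332 0.137  0.2078] f car -0.1551363570475562 -0.1111163953000554 -1.8350690690079288
IN 5.5,0 14.58 [0.5385 0.1382 0.1812] f car 0.2137497110759624 -0.19306578386794856 -1.8706305561931063
[0.5384 0.1381]
 14.58 [0.5385 0.1382 0.1812] f car 0.2137497110759624 -0.19306578386794856 -1.8706305561931063
```

```bash
python3 - <<'E'
from station import bot
import cv2
im=bot.capture("side")["image"][:,:,::-1]; cv2.imwrite("pics/side2.png",im)
cv2.imwrite("pics/c2.png",cv2.resize(im[165:260,195:265],None,fx=6.2,fy=6.2,interpolation=cv2.INTER_CUBIC))
E
```

```text
(no output)
```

View pics/c2.png

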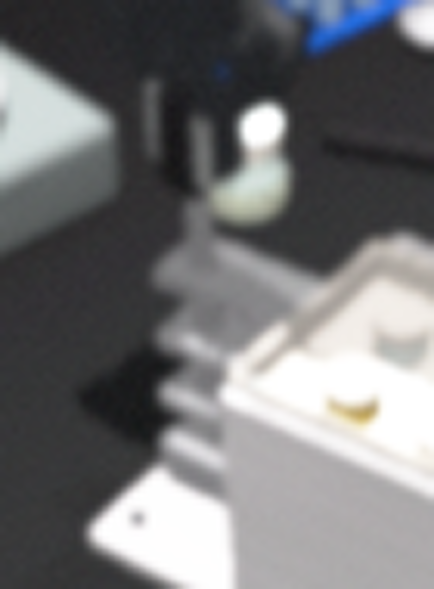

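The three lug corners are now in line at (155,275), (157,335) and (160,392), and the rod stands through them with the socket block at (163,437). I'll feel for the socket around -3.5 mm.

```bash
python3 - <<'E'
from feel import *
c=np.array([.533,.137])
x=search(c,0,.152,[(-3.5,0),(-2,0),(-5,0),(-.5,0),(-6.5,0),(1,0)],thr=3.5)
if x is not None:
    print("floor",bot.movel((*x,.143),.015,threshold=4)); bot.dwell(.1); rep()
E
```

```text
IN -3.5,0 16.13 [0.5297 0.1363 0.1522] f car 0.8318942466821727 0.09345937748403245 -1.1996174213900341
floor True
 16.64 [0.5297 0.1363 0.1473] f car 0.05824643667416015 -0.000372554253553604 5.748571201327336
```

```bash
python3 - <<'E'
from feel import *
import cv2
bot.dwell(.25); bot.grip(.045); rep("open")
p=bot.get_state()['eef_pos']; bot.movel((p[0],p[1],.30),.08); bot.dwell(.3); rep("up")
bot.movel((.45,-.05,.35),.2)
a=cv2.resize(bot.capture("side")["image"][165:260,195:265,::-1],None,fx=5,fy=5,interpolation=cv2.INTER_CUBIC)
b=cv2.resize(bot.capture("top")["image"][170:265,180:240,::-1],None,fx=5,fy=5,interpolation=cv2.INTER_CUBIC)
cv2.imwrite("pics/c3.png",cv2.hconcat([a,b]))
E
```

```text
open 17.23 [0.5291 0.1362 0.1466] f car 0.3102309047795014 -0.5134535107942766 -0.44177292775128124
up 19.6 [0.5291 0.1362 0.3   ] f car 0.8213499571466204 0.05023155125786783 -0.5966834221037907
```

View pics/c3.png

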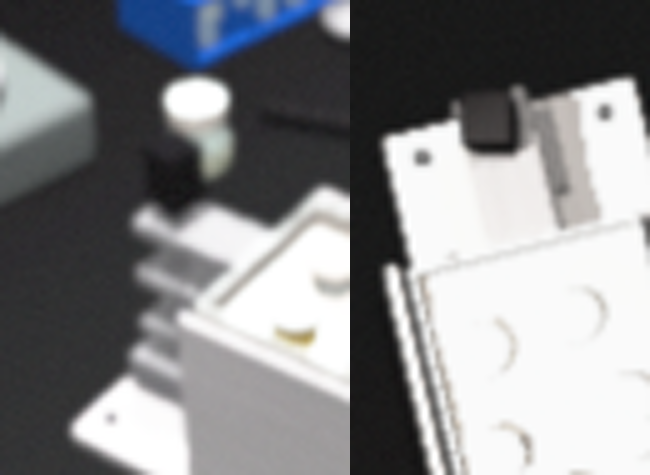

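The rod's head, at side crop (172,170) and top crop (490,122), sits just above the top lug. The rod is upright and home, and the gripper is clear, so I'm handing in.

```bash
python3 -c "
from station import bot
print(bot.close_job())"
```

```text
the job is handed in; nothing more can be done
None
```

The long rod is threaded through all three lugs, down on the socket floor and released, and I handed the job in at about 20 s of the 72 s limit; the hand-in returned no verdict.

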